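# Roll the rolling pin onto the cart's non-slip mat

### The arm

A 7-joint arm with a two-finger parallel gripper is mounted at the origin on the work surface. World frame = base frame: x ahead of the robot, y to its left, z up, the work surface at z = 0. Lengths are in mm, angles in rad, forces in N, time in s.
With the tool pointing down it reaches from about 425 to 950 mm from the base axis. Payload 4.7 kg.
Tool frame: the origin (TCP) lies between the finger pads; the fingertips stand 11 mm ahead of it and the grasp point (between the pads) lies 8 mm behind it (ctrl.tips_ahead is the distance from the TCP to the fingertips, in mm); z points along the fingers, y is the line along which they close (so a half turn about z gives the same grasp; the last joint's range is limited). The gripper opens to 87 mm and grips with 3 to 60 N. Pads are 19 mm wide; open, the fingers measure 117 mm over their backs; the gripper's body (75 mm by 190 mm) begins 51 mm behind the grasp point.
Start: joints at [-1.293, 0.469, -0.049, 1.532, 0.024, 1.141, -0.082], TCP at [203.816, 643.512, 233.573] pointing down, gripper open.
Joint ranges: [-2.59, 2.59], [-0.33, 1.99], [-1.39, 1.29], [0.1, 2.45], [-1.04, 4.18], [0.21, 1.99], [-2.66, 2.66]. Speed limits (rad/s): [2.57, 2.57, 3.14, 3.14, 3.14, 3.14, 3.14].

### API

Orientations are given as a rotation vector (axis times angle).
In Python, from rig import ctrl, vision, ticket gives the robot as it stands. The module is installed in compiled form; this text tells all that it offers.
- The arm moves only by the shell command python3 -m handwheel 'ROWS'. ROWS is JSON, a list of rows, each an object of numbers: "ax", "ay", "az": the turn, a rotation vector about the tool's x, y, z in degrees; "dx", "dy", "dz": the shift along the tool's x, y, z in mm; "hand": the opening, from -1 (shut) to 1 (fully open). In form: [{"ax": .., "ay": .., "az": .., "dx": .., "dy": .., "dz": .., "hand": ..}, ...]. A call has 1 to 10 rows; each row is the pose to reach, as a shift and turn from the pose commanded when the call began, along the tool's axes at that moment; what a row does not reach only later rows make up. A row lasts 1/10 s, in which the tool goes at most 50 mm and 8.59 degrees, less where a joint would pass 70% of its speed; a pose out of reach is approached as far as the arm can. A call with a gripper value outside its range is refused whole. The fingers move at their own pace and stop on an object; the grip force is fixed at half the most. Time passes only in rows, so rows that repeat a pose let the fingers close. It gives the time, the measured TCP pose, the force, the opening and the grip force at its end, in the units of the state.
- ctrl.state(): the state, without advancing time (a new reading comes with each control period).
- vision.read_camera(name): name is "scene" or "side" or "wrist"; returns a dict with "img" (400x640x3 uint8, red, green, blue), "mtx" (3x3 intrinsics, pixels), "R" (3x3) and "t" (3): a world point X has camera coordinates R X + t. Camera axes: x right, y down, z forward; pixel columns grow to the right and rows downward; lengths in mm; the calibration is good to about 2 mm. A picture is of the moment at which its call begins. There is no depth.
- ticket.sign_off(): hands the job in; it is judged then, once.
The state is a dict: "clock": time; "q": joint angles; "qvel": joint speeds; "effort": joint torques, N m; "position": TCP position; "tool_rot": TCP orientation; "ft_force": force on the tool from outside, world axes, zero at the start; "moment": the same for the moment, N m; "width": opening from 0.0 (shut) to 1.0 (fully open); "gripper_force": force on a finger pad.
Only numpy, scipy, OpenCV 4.12 (cv2) and the standard library are available. Lean on these libraries where they do the work, as an engineer would, in place of code of your own. Each camera call takes 0.05 s, during which the arm holds its last target. There are 200 camera calls.

### The job

The rolling pin lies loose on the top tier of the kitchen cart, and the cart is about to be wheeled back beside the fridge. With your fingertips on top of the pin, roll it across the tier onto the dark non-slip mat and leave it lying still along the middle of the mat, in line with the mat's long side. Roll it, do not drag, pinch or lift it, and leave everything else on the tier where it is.

Things in the scene. Friction and masses are not known exactly. Their poses are not given: they have to be found in the camera images.
- pin: Loose straight beech rolling pin without handles, a plain cylinder 44 mm across and 220 mm long, about 0.24 kg. Origin at the middle of its axis, 22 mm above the tier floor; x runs along the pin, y and z turn as it rolls. A fingertip gripping its top without slipping travels twice as far as the pin. Let go while rolling, it slows by roughly 0.6 m/s2 (from 0.1 m/s it stops within 10 mm).
- mat: Dark ribbed non-slip sheet, 310 x 120 mm, under 1 mm thick, fixed flat on the tier floor, so the pin meets no step. Origin at its centre; x along its long side (the way the pin must lie), y across it. It lies to the left or right of the pin, 115 to 225 mm off (middle to middle), its long side within 7 degrees of the pin's axis.
- cart: Grey plastic three-tier wheeled cart, fixed. Origin at the centre of the upper tier's floor, level with the robot's work surface (z = 0); x away from the robot, y to the left. The floor measures 480 mm in x by 640 mm in y and is ringed by a rim 35 mm high (39 mm with its lip).
- box1: Lowest of three stacked blue transparent food boxes with lids, each 114 x 154 x 56 mm, in the far left corner of the tier. Origin at the centre of its underside.
- box2: Middle food box of the stack; origin at the centre of its underside.
- box3: Top food box of the stack (top at about 168 mm); origin at the centre of its underside.
- ladle_rest: Stainless ladle rest, a round dish 96 mm across and 18 mm high with a trough, about 200 mm long in all, beside the pin and mat on the left or the right. Origin about the middle of its length, at its underside.
- cup: Speckled cream ceramic cup, 80 mm across and 85 mm high, at the far edge of the tier. Origin at the centre of its underside.
- shaker: Closed grey flip-top shaker, upright, 57 mm across and 112 mm high, at the far edge. Origin at the centre of its underside.
- tea_tin: Dark green tea tin with a pale band, upright, 66 mm across and 96 mm high, at the far edge. Origin at the centre of its underside.
- dish: Small blue ceramic sauce dish, 90 mm across and 24 mm high, beside the pin and mat on the side opposite to the ladle rest. Origin at the centre of its underside.

How it is judged:
By the outcome, as a careful person would: the job done as asked, in the order asked, and still so for the second after the job is handed in, with the robot touching nothing.
It also fails if it takes over 58 s, if anything falls off the work surface, if the arm or the gripper's body presses on something with over 40 N, if the wrist force passes 120 N, or if a joint passes its speed limit or range.

## Working session

There is one attempt and no reset: what is moved stays moved. The work goes in short steps, Python scripts to look and compute and a shell command to move; the robot and the scene stay as the last step left them, time stands still between calls to the robot, and variables do not carry over. Pictures are saved under pics/ and viewed, at most 10 in all, crops included, and the job is handed in when it is done.

```bash
mkdir -p pics
python3 - <<'E'
from rig import ctrl, vision
import cv2,numpy as np
for n in ["scene","wrist"]:
    c=vision.read_camera(n); cv2.imwrite(f"pics/{n}0.png",c["img"][:,:,::-1]); np.savez(f"pics/{n}0.npz",**c)
s=ctrl.state(); print(s, ctrl.tips_ahead)
E
```

```text
{'clock': 0.1, 'q': array([-1.29286415,  0.46934491, -0.04860654,  1.5335479 ,  0.02413213,
        1.1409994 , -0.08229826]), 'qvel': array([-9.79743998e-04, -1.64343169e-03,  4.20028690e-04, -2.12522165e-03,
        2.92140468e-04, -6.03604452e-06, -3.02276890e-03]), 'effort': array([ 1.02720049e-03, -5.09170818e+01, -8.10442236e-02, -2.36829615e+01,
       -6.14237250e-02,  3.44506907e-02,  5.94216021e-05]), 'position': array([203.71175875, 642.99449534, 232.62635204]), 'tool_rot': array([-4.79971080e-01, -3.10452831e+00,  2.67541013e-03]), 'ft_force': array([0.75754327, 0.497324  , 0.08971359]), 'moment': array([ 0.01417964,  0.01803897, -0.02344205]), 'gripper_force': 0.0, 'width': 0.9993900602703676} 11.0
```

View pics/scene0.png

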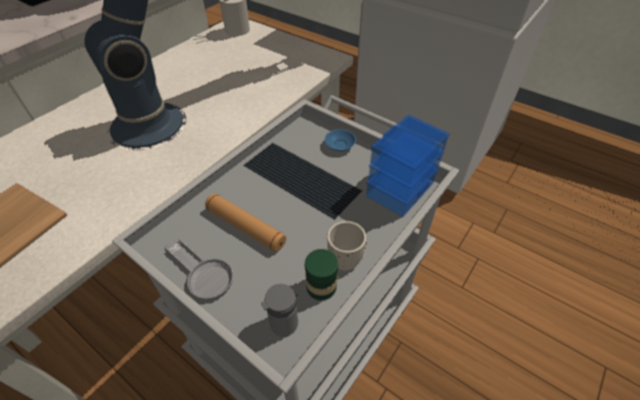

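View pics/wrist0.png

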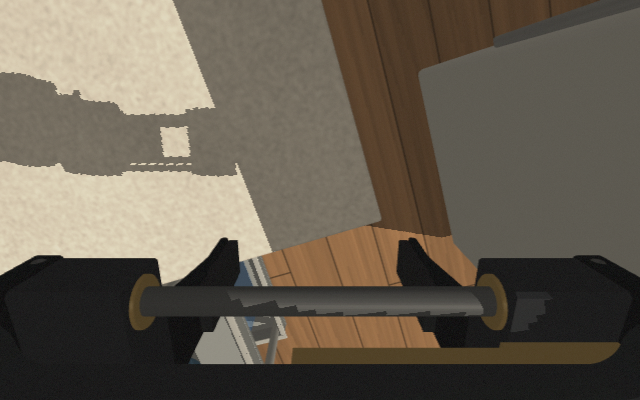

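The scene shows the pin from about (212,203) to (280,242), and the dark mat from (262,148) to (345,208), so the mat lies to the pin's left (+y). The dish is beyond the mat at (340,142). The ladle rest is at (205,275), on the pin's other side. The wrist view doesn't show the tier yet.

```bash
cat > h.py <<'E'
import numpy as np,cv2
from scipy.optimize import minimize
def proj(c,P):
    v=np.asarray(P)@c["R"].T+c["t"]; p=v@c["mtx"].T; return p[:,:2]/p[:,2:]
def unproj(c,uv,z):
    d=c["R"].T@np.linalg.inv(c["mtx"])@np.array([uv[0],uv[1],1.]); o=-c["R"].T@c["t"]
    return o+d*(z-o[2])/d[2]
def shape(kind,p):
    x,y,a=p[0],p[1],np.radians(p[2]); u=np.array([np.cos(a),np.sin(a),0]); v=np.array([-u[1],u[0],0]); o=np.array([x,y,0])
    if kind=="mat": return np.array([o+i*155*u+j*60*v+[0,0,.5] for i in(-1,1) for j in(-1,1)])
    t=np.linspace(0,2*np.pi,40)
    return np.array([o+i*110*u+22*np.cos(k)*v+[0,0,22+22*np.sin(k)] for i in(-1,1) for k in t])
def masks(img,roi=None):
    hsv=cv2.cvtColor(img,cv2.COLOR_RGB2HSV); out={}
    for k,m in dict(pin=(hsv[...,0]<22)&(hsv[...,1]>90)&(hsv[...,2]>70),mat=hsv[...,2]<60).items():
        m=m.astype(np.uint8)*255
        if roi is not None: m=m*roi
        if k=="mat": m=cv2.morphologyEx(m,cv2.MORPH_CLOSE,np.ones((5,5)))
        out[k]=m
    return out
def pick(m,seed):
    n,l=cv2.connectedComponents(m); return (l==l[seed[1],seed[0]])&(m>0)
def fit(c,mask,kind,p0):
    S=4
    M=cv2.resize(mask.astype(np.uint8),None,fx=S,fy=S,interpolation=cv2.INTER_NEAREST)
    def cost(p):
        h=cv2.convexHull((proj(c,shape(kind,p))*S+S/2).astype(np.float32)); A=np.zeros_like(M); cv2.fillConvexPoly(A,np.round(h).astype(np.int32),1)
        return 1-(A&M).sum()/max(1,(A|M).sum())
    p0=np.array(p0,float)
    sx=np.array([p0]+[p0+d for d in np.diag([20,20,6])])
    r=minimize(cost,p0,method="Nelder-Mead",options=dict(initial_simplex=sx,xatol=.1,fatol=1e-5)); 
    r=minimize(cost,r.x,method="Nelder-Mead",options=dict(initial_simplex=np.array([r.x]+[r.x+d for d in np.diag([5,-5,2])]),xatol=.05,fatol=1e-5)); return r.x,1-r.fun
E
python3 - <<'E'
from h import *
c=dict(np.load("pics/scene0.npz")); m=masks(c["img"])
for k,s,z in(("pin",(246,222),22),("mat",(300,178),0)):
    g=pick(m[k],s); o=unproj(c,s,z); print(k,g.sum(),o)
    print(fit(c,g,k,[o[0],o[1],0]))
for n,uv,z in(("dish",(340,142),12),("ladle",(210,278),10),("cup",(347,262),0),("tin",(320,290),0)): print(n,unproj(c,uv,z))
print([unproj(c,u,39).round() for u in((120,242),(310,104),(455,170),(285,385))])
E
```

```text
pin 1606 [ 516.15070386 -110.94392878   22.        ]
(array([ 506.65584316, -111.610502  ,    0.97217454]), np.float64(0.9357995836833072))
mat 3661 [516.21457837  92.26071379   0.        ]
(array([517.84583509,  95.03610149,  -1.35850201]), np.float64(0.94717579997409))
dish [528.18210627 261.69862446  12.        ]
ladle [ 549.98335452 -261.02437592   10.        ]
cup [759.99719531 -51.42386896   0.        ]
tin [ 752.22818156 -141.92388665    0.        ]
[array([ 340., -323.,   39.]), array([373., 327.,  39.]), array([843., 315.,  39.]), array([ 822., -339.,   39.])]
```

```bash
cat > to.py <<'E'
import sys,numpy as np
from rig import ctrl
from scipy.spatial.transform import Rotation as Ro
x,y,z,yaw=map(float,sys.argv[1:5])   # yaw: world azimuth (deg) of tool y, tool pointing down
s=ctrl.state(); R=Ro.from_rotvec(s["tool_rot"]); a=np.radians(yaw)
Y=np.array([np.cos(a),np.sin(a),0]);Z=np.array([0,0,-1.]);X=np.cross(Y,Z)
T=Ro.from_matrix(np.c_[X,Y,Z])
print("t",round(s["clock"],2),"pos",s["position"].round(1),"yaw",np.degrees(np.arctan2(*R.as_matrix()[[1,0],1])).round(2),"F",s["ft_force"].round(1))
print("shift",(R.inv().apply(np.array([x,y,z])-s["position"])).round(1),"turn",np.degrees((R.inv()*T).as_rotvec()).round(2))
E
python3 to.py 515 -20 260 0
```

```text
t 0.1 pos [203.7 643.  232.6] yaw 72.42 F [0.8 0.5 0.1]
shift [-497.  -538.1  -26.4] turn [-8.000e-02  7.000e-02  7.242e+01]
```

```bash
python3 -m handwheel '[{"dx":-340,"dy":-368,"dz":-27,"az":50},{"dx":-340,"dy":-368,"dz":-27,"az":50},{"dx":-340,"dy":-368,"dz":-27,"az":50},{"dx":-340,"dy":-368,"dz":-27,"az":50},{"dx":-340,"dy":-368,"dz":-27,"az":50},{"dx":-340,"dy":-368,"dz":-27,"az":50},{"dx":-340,"dy":-368,"dz":-27,"az":50},{"dx":-340,"dy":-368,"dz":-27,"az":50},{"dx":-340,"dy":-368,"dz":-27,"az":50},{"dx":-340,"dy":-368,"dz":-27,"az":50}]'; python3 to.py 515 -20 260 0
```

```text
t 0.1 pos [203.7 643.  232.6] yaw 72.42 F [0.8 0.5 0.1]
shift [-497.  -538.1  -26.4] turn [-8.000e-02  7.000e-02  7.242e+01]invalid input at $[0]: expected keys ax, ay, az, dx, dy, dz, hand
```

All keys are required.

```bash
python3 -m handwheel '[{"ax":0,"ay":0,"az":50,"dx":-340,"dy":-368,"dz":-27,"hand":1},{"ax":0,"ay":0,"az":50,"dx":-340,"dy":-368,"dz":-27,"hand":1},{"ax":0,"ay":0,"az":50,"dx":-340,"dy":-368,"dz":-27,"hand":1},{"ax":0,"ay":0,"az":50,"dx":-340,"dy":-368,"dz":-27,"hand":1},{"ax":0,"ay":0,"az":50,"dx":-340,"dy":-368,"dz":-27,"hand":1},{"ax":0,"ay":0,"az":50,"dx":-340,"dy":-368,"dz":-27,"hand":1},{"ax":0,"ay":0,"az":50,"dx":-340,"dy":-368,"dz":-27,"hand":1},{"ax":0,"ay":0,"az":50,"dx":-340,"dy":-368,"dz":-27,"hand":1},{"ax":0,"ay":0,"az":50,"dx":-340,"dy":-368,"dz":-27,"hand":1},{"ax":0,"ay":0,"az":50,"dx":-340,"dy":-368,"dz":-27,"hand":1}]'; python3 to.py 515 -20 260 0
```

```text
clock: 1.1
position: [416.3, 189.5, 260.5]
tool_rot: [-1.747, -2.611, -0.0]
ft_force: [0.9, 0.1, -0.0]
width: 1.005
gripper_force: 0.0
t 1.1 pos [416.3 189.5 260.5] yaw 22.44 F [ 0.9  0.1 -0. ]
shift [-231.3   11.2    0.4] turn [-0.000e+00 -2.000e-02  2.244e+01]
```

```bash
python3 -m handwheel '[{"ax":0,"ay":0,"az":22.5,"dx":-231,"dy":11,"dz":0,"hand":1},{"ax":0,"ay":0,"az":22.5,"dx":-231,"dy":11,"dz":0,"hand":1},{"ax":0,"ay":0,"az":22.5,"dx":-231,"dy":11,"dz":0,"hand":1},{"ax":0,"ay":0,"az":22.5,"dx":-231,"dy":11,"dz":0,"hand":1},{"ax":0,"ay":0,"az":22.5,"dx":-231,"dy":11,"dz":0,"hand":1},{"ax":0,"ay":0,"az":22.5,"dx":-231,"dy":11,"dz":0,"hand":1}]'
python3 - <<'E'
from h import *
from rig import vision
for n in("wrist","side"):
    c=vision.read_camera(n); cv2.imwrite(f"pics/{n}1.png",c["img"][:,:,::-1]); np.savez(f"pics/{n}1.npz",**c)
    for k,p in(("pin",[506.7,-111.6,1]),("mat",[517.8,95,-1.4])): print(n,k,proj(c,shape(k,p)).mean(0).round())
E
```

```text
clock: 1.7
position: [515.2, -23.0, 260.4]
tool_rot: [2.231, 2.209, -0.002]
ft_force: [-0.2, 0.8, 0.2]
width: 1.004
gripper_force: 0.0
wrist pin [311. 236.]
wrist mat [318.  63.]
side pin [412. 222.]
side mat [366. 293.]
```

View pics/wrist1.png

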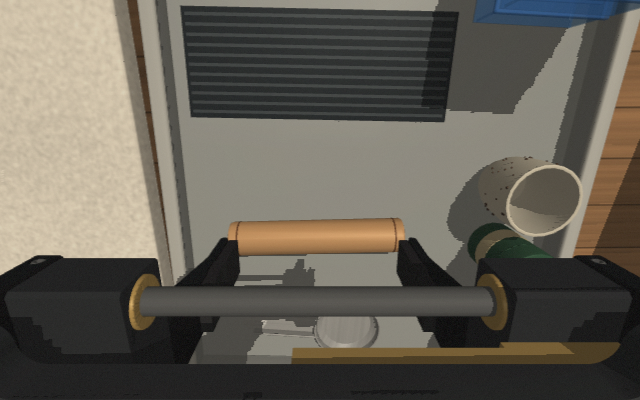

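View pics/side1.png

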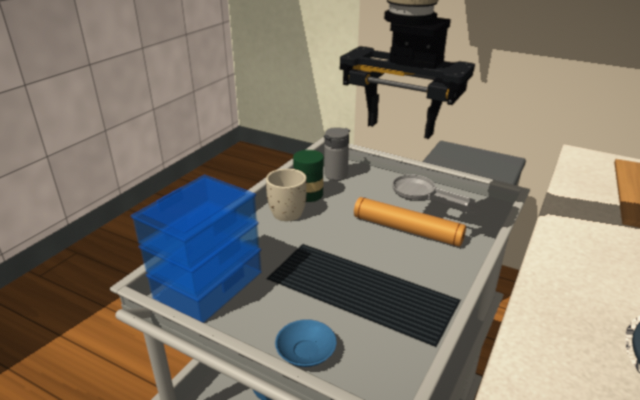

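The wrist view shows the whole pin, spanning (228,223)-(405,250). The mat corners are at (181,6), (459,12), (444,122) and (191,117). The side view confirms the layout, with the pin at (410,222), the mat at (365,293) and nothing between them.

```bash
cat > refit.py <<'E'
import sys
from h import *
def mat_seg(c,seed,box):
    hsv=cv2.cvtColor(c["img"],cv2.COLOR_RGB2HSV); m=((hsv[...,2]<75)).astype(np.uint8)*255
    r=np.zeros_like(m); x0,y0,x1,y1=box; r[y0:y1,x0:x1]=1; m=cv2.morphologyEx(m*r,cv2.MORPH_CLOSE,np.ones((7,7)))
    return m
E
python3 - <<'E'
from h import *
c=dict(np.load("pics/wrist1.npz"))
for u in((181,6),(459,12),(444,122),(191,117)): print(unproj(c,u,0).round(1))
m=masks(c["img"]); g=pick(m["pin"],(311,236)); print(g.sum(),fit(c,g,"pin",[507,-112,1]))
c=dict(np.load("pics/side1.npz"))
m=masks(c["img"])
for k,s,p in(("pin",(412,222),[507,-112,1]),("mat",(366,293),[518,95,-1])):
    g=pick(m[k],s); print(k,g.sum(),fit(c,g,k,p))
E
rm refit.py
```

```text
[365.9 157.8   0. ]
[675.8 149.2   0. ]
[671.9  29.4   0. ]
[362.   38.1   0. ]
5688 (array([ 513.5262771 , -111.79653745,    0.90205765]), np.float64(0.9335421909506445))
pin 2540 (array([ 512.90656248, -113.16324858,    0.70037924]), np.float64(0.9653303922508871))
mat 8479 (array([519.32169456,  92.44228076,  -1.65304885]), np.float64(0.9671592422354912))
```

```bash
python3 -m handwheel '[{"ax":0,"ay":0,"az":-0.8,"dx":-98,"dy":-2,"dz":60,"hand":1},{"ax":0,"ay":0,"az":-0.8,"dx":-98,"dy":-2,"dz":100,"hand":1},{"ax":0,"ay":0,"az":-0.8,"dx":-98,"dy":-2,"dz":140,"hand":1},{"ax":0,"ay":0,"az":-0.8,"dx":-98,"dy":-2,"dz":175,"hand":1},{"ax":0,"ay":0,"az":-0.8,"dx":-98,"dy":-2,"dz":195,"hand":1},{"ax":0,"ay":0,"az":-0.8,"dx":-98,"dy":-2,"dz":195,"hand":1},{"ax":0,"ay":0,"az":-0.8,"dx":-98,"dy":-2,"dz":195,"hand":1}]'; python3 to.py 513 -121 54 0.8
```

```text
clock: 2.5
position: [512.4, -114.4, 65.7]
tool_rot: [-2.205, -2.237, -0.0]
ft_force: [0.3, -0.8, 0.9]
width: 0.999
gripper_force: 0.0
t 2.5 pos [ 512.4 -114.4   65.7] yaw 0.84 F [ 0.3 -0.8  0.9]
shift [-6.7  0.5 11.7] turn [-0.03 -0.04  0.04]
```

```bash
python3 -m handwheel '[{"ax":0,"ay":0,"az":0,"dx":-6,"dy":0,"dz":6,"hand":1},{"ax":0,"ay":0,"az":0,"dx":-6,"dy":0,"dz":12,"hand":1},{"ax":0,"ay":0,"az":0,"dx":-6,"dy":0,"dz":12.5,"hand":1}]'; python3 to.py 513 -121 54 0.8
```

```text
clock: 2.8
position: [514.1, -122.4, 55.0]
tool_rot: [2.205, 2.233, 0.004]
ft_force: [-0.0, -0.1, 11.7]
width: 0.997
gripper_force: 5.6
t 2.8 pos [ 514.1 -122.4   55. ] yaw 0.73 F [-0.  -0.1 11.7]
shift [ 1.4 -1.   1. ] turn [ 0.23  0.01 -0.07]
```

```bash
python3 -m handwheel '[{"ax":0,"ay":0,"az":0.2,"dx":5,"dy":0,"dz":0,"hand":1},{"ax":0,"ay":0,"az":0.3,"dx":13,"dy":0,"dz":0,"hand":1},{"ax":0,"ay":0,"az":0.5,"dx":22,"dy":0,"dz":0,"hand":1},{"ax":0,"ay":0,"az":0.7,"dx":32,"dy":0,"dz":0,"hand":1}]'; python3 to.py 513 -121 54 0.8;  python3 -m handwheel '[{"ax":0,"ay":0,"az":0.2,"dx":6,"dy":0,"dz":-8,"hand":1},{"ax":0,"ay":0,"az":0,"dx":0,"dy":0,"dz":-14,"hand":1},{"ax":0,"ay":0,"az":0,"dx":0,"dy":0,"dz":-14,"hand":1}]'
cat > look.py <<'E'
from h import *
from rig import vision
import sys
c=vision.read_camera("side"); p0=[513,float(sys.argv[1]),0]
m=masks(c["img"]); uv=proj(c,shape("pin",p0)).mean(0).round().astype(int)
g=pick(m["pin"],uv); p,q=fit(c,g,"pin",p0); print("pin",p.round(1),"iou",q.round(3),g.sum())
if len(sys.argv)>2: cv2.imwrite(sys.argv[2],c["img"][:,:,::-1])
E
python3 look.py -94; python3 to.py 513 -121 54 0.8
```

```text
clock: 3.2
position: [513.6, -90.0, 55.2]
tool_rot: [2.219, 2.22, 0.005]
ft_force: [-0.8, -0.3, 11.6]
width: 1.002
gripper_force: 5.5
t 3.2 pos [513.6 -90.   55.2] yaw 0.0 F [-0.8 -0.3 11.6]
shift [-31.   -0.6   1.2] turn [ 0.23 -0.02 -0.8 ]
clock: 3.5
position: [512.7, -91.1, 68.3]
tool_rot: [2.22, 2.219, 0.002]
ft_force: [-0.3, 1.0, 0.7]
width: 1.001
gripper_force: 0.0
pin [512.1 -86.5   0.9] iou 0.966 2681
t 3.55 pos [512.3 -90.8  67.7] yaw -0.05 F [ 0.2 -0.3 -0.7]
shift [-30.2   0.8  13.7] turn [ 0.1   0.03 -0.85]
```

```bash
python3 -m handwheel '[{"ax":0,"ay":0,"az":-0.8,"dx":-6,"dy":1,"dz":7,"hand":1},{"ax":0,"ay":0,"az":-0.8,"dx":-6,"dy":1,"dz":12.5,"hand":1},{"ax":0,"ay":0,"az":-0.8,"dx":-6,"dy":1,"dz":13.5,"hand":1},{"ax":0,"ay":0,"az":-0.4,"dx":1,"dy":1,"dz":13.5,"hand":1},{"ax":0,"ay":0,"az":0.2,"dx":12,"dy":1,"dz":13.5,"hand":1},{"ax":0,"ay":0,"az":1.2,"dx":28,"dy":1,"dz":13,"hand":1},{"ax":0,"ay":0,"az":1.6,"dx":40,"dy":1,"dz":3,"hand":1},{"ax":0,"ay":0,"az":1,"dx":42,"dy":1,"dz":0,"hand":1},{"ax":0,"ay":0,"az":1,"dx":42,"dy":1,"dz":0,"hand":1}]'; python3 look.py -56; python3 to.py 513 -121 54 0.8
```

```text
clock: 4.45
position: [513.0, -47.7, 67.0]
tool_rot: [2.239, 2.203, 0.0]
ft_force: [0.5, -1.3, -0.0]
width: 1.001
gripper_force: 0.0
pin [ 5.121e+02 -4.710e+01  1.000e-01] iou 0.966 2842
t 4.5 pos [512.7 -48.2  66.7] yaw -0.99 F [ 0.2  0.5 -0.8]
shift [-72.8   1.6  12.7] turn [-0.01  0.01 -1.79]
```

```bash
python3 -m handwheel '[{"ax":0,"ay":0,"az":-1.1,"dx":-9,"dy":1,"dz":6,"hand":1},{"ax":0,"ay":0,"az":-1.1,"dx":-9,"dy":1,"dz":11.5,"hand":1},{"ax":0,"ay":0,"az":-1.1,"dx":-9,"dy":1,"dz":12.5,"hand":1},{"ax":0,"ay":0,"az":-0.7,"dx":-2,"dy":1,"dz":12.5,"hand":1},{"ax":0,"ay":0,"az":-0.1,"dx":9,"dy":1,"dz":12.5,"hand":1},{"ax":0,"ay":0,"az":0.9,"dx":25,"dy":1,"dz":12,"hand":1},{"ax":0,"ay":0,"az":1.2,"dx":37,"dy":1,"dz":2,"hand":1},{"ax":0,"ay":0,"az":0.2,"dx":40,"dy":1,"dz":-1,"hand":1},{"ax":0,"ay":0,"az":0.2,"dx":40,"dy":1,"dz":-1,"hand":1}]'; python3 look.py -8; python3 to.py 513 -121 54 0.8
```

```text
clock: 5.4
position: [515.0, -6.6, 68.3]
tool_rot: [2.241, 2.201, 0.002]
ft_force: [-0.4, -0.4, -1.0]
width: 0.998
gripper_force: 0.0
pin [ 5.118e+02 -1.400e+00  1.000e-01] iou 0.966 2999
t 5.45 pos [514.7  -7.4  68.1] yaw -1.13 F [ 0.6 -0.7 -0.6]
shift [-113.6    0.5   14. ] turn [ 0.04 -0.01 -1.93]
```

```bash
python3 look.py -1; python3 -m handwheel '[{"ax":0,"ay":0,"az":-1.2,"dx":-4,"dy":0,"dz":7,"hand":1},{"ax":0,"ay":0,"az":-1.2,"dx":-4,"dy":0,"dz":12.5,"hand":1},{"ax":0,"ay":0,"az":-1.2,"dx":-4,"dy":0,"dz":14,"hand":1},{"ax":0,"ay":0,"az":-0.2,"dx":3,"dy":0,"dz":14,"hand":1},{"ax":0,"ay":0,"az":0.8,"dx":13,"dy":0,"dz":14,"hand":1},{"ax":0,"ay":0,"az":1.8,"dx":27,"dy":0,"dz":13.5,"hand":1},{"ax":0,"ay":0,"az":2,"dx":37,"dy":0,"dz":4,"hand":1},{"ax":0,"ay":0,"az":0.2,"dx":40,"dy":0,"dz":0,"hand":1},{"ax":0,"ay":0,"az":0.2,"dx":40,"dy":0,"dz":0,"hand":1}]'; python3 look.py 38;python3 look.py 38; python3 to.py 513 -121 54 0.8
```

```text
pin [5.123e+02 6.000e-01 2.000e-01] iou 0.966 3026
clock: 6.4
position: [516.0, 33.1, 68.5]
tool_rot: [2.245, 2.197, 0.002]
ft_force: [0.2, -0.8, 0.0]
width: 0.998
gripper_force: 0.0
pin [5.119e+02 3.890e+01 2.000e-01] iou 0.967 3189
pin [5.124e+02 4.080e+01 2.000e-01] iou 0.969 3200
t 6.5 pos [515.3  32.   67.9] yaw -1.4 F [ 0.   0.2 -0.9]
shift [-153.     1.4   13.9] turn [ 0.01  0.   -2.2 ]
```

```bash
python3 -m handwheel '[{"ax":0,"ay":0,"az":-1.6,"dx":1,"dy":0,"dz":8,"hand":1},{"ax":0,"ay":0,"az":-1.6,"dx":1,"dy":0,"dz":13,"hand":1},{"ax":0,"ay":0,"az":-1.6,"dx":1,"dy":0,"dz":15,"hand":1},{"ax":0,"ay":0,"az":-0.6,"dx":5,"dy":0,"dz":15,"hand":1},{"ax":0,"ay":0,"az":0.6,"dx":11,"dy":0,"dz":15,"hand":1},{"ax":0,"ay":0,"az":2.0,"dx":18,"dy":0,"dz":15,"hand":1},{"ax":0,"ay":0,"az":3.2,"dx":25,"dy":0,"dz":15,"hand":1},{"ax":0,"ay":0,"az":4.2,"dx":31,"dy":0,"dz":15,"hand":1},{"ax":0,"ay":0,"az":4.6,"dx":34,"dy":0,"dz":15,"hand":1}]'; python3 look.py 58; python3 to.py 513 -121 54 0.8; python3 -m handwheel '[{"ax":0,"ay":0,"az":0,"dx":0,"dy":0,"dz":-8,"hand":1},{"ax":0,"ay":0,"az":-3,"dx":0,"dy":0,"dz":-14,"hand":1},{"ax":0,"ay":0,"az":-3,"dx":0,"dy":0,"dz":-14,"hand":1}]'; python3 look.py 62; python3 to.py 513 -121 54 0.8
```

```text
clock: 7.4
position: [515.8, 66.3, 54.9]
tool_rot: [-2.332, -2.101, 0.0]
ft_force: [-9.3, -0.5, 24.5]
width: 1.002
gripper_force: 12.2
pin [5.124e+02 6.000e+01 2.000e-01] iou 0.937 3229
t 7.45 pos [515.7  66.7  54.9] yaw -5.98 F [-9.8  0.9 26.1]
shift [-187.    16.8    0.4] turn [-0.11 -0.13 -6.78]
clock: 7.75
position: [516.7, 65.8, 67.4]
tool_rot: [2.279, 2.161, 0.002]
ft_force: [-0.2, -0.4, -0.0]
width: 0.997
gripper_force: 0.0
pin [ 5.126e+02  5.970e+01 -1.000e-01] iou 0.965 3332
t 7.8 pos [516.3  65.8  66.9] yaw -3.1 F [ 0.2 -0.2 -1.6]
shift [-186.7    6.8   12.9] turn [ 0.02 -0.01 -3.9 ]
```

```bash
python3 -m handwheel '[{"ax":0,"ay":0,"az":-4.1,"dx":-16,"dy":-3,"dz":6,"hand":1},{"ax":0,"ay":0,"az":-4.1,"dx":-16,"dy":-3,"dz":12,"hand":1},{"ax":0,"ay":0,"az":-4.1,"dx":-16,"dy":-3,"dz":14,"hand":1},{"ax":0,"ay":0,"az":-2.8,"dx":-12,"dy":-3,"dz":14,"hand":1},{"ax":0,"ay":0,"az":-1.2,"dx":-6,"dy":-3,"dz":14,"hand":1},{"ax":0,"ay":0,"az":0.6,"dx":1,"dy":-3.5,"dz":14,"hand":1},{"ax":0,"ay":0,"az":2.4,"dx":8,"dy":-4,"dz":14,"hand":1},{"ax":0,"ay":0,"az":3.8,"dx":14,"dy":-4.5,"dz":14,"hand":1},{"ax":0,"ay":0,"az":4.6,"dx":17,"dy":-4.5,"dz":14,"hand":1}]'; python3 to.py 513 -121 54 0.8; python3 -m handwheel '[{"ax":0,"ay":0,"az":0,"dx":0,"dy":0,"dz":-8,"hand":1},{"ax":0,"ay":0,"az":-5,"dx":0,"dy":0,"dz":-14,"hand":1},{"ax":0,"ay":0,"az":-5,"dx":0,"dy":0,"dz":-14,"hand":1}]'; python3 look.py 76; python3 to.py 513 83 54 0.8
```

```text
clock: 8.7
position: [514.6, 84.8, 55.0]
tool_rot: [2.363, 2.069, 0.005]
ft_force: [-3.0, -0.9, 21.6]
width: 0.997
gripper_force: 10.6
t 8.7 pos [514.6  84.8  55. ] yaw -7.6 F [-3.  -0.9 21.6]
shift [-204.2   25.6    0.6] turn [ 0.16 -0.12 -8.4 ]
clock: 9.0
position: [512.8, 83.7, 67.0]
tool_rot: [-2.273, -2.169, -0.001]
ft_force: [-0.2, -0.1, -0.0]
width: 0.995
gripper_force: 0.0
pin [515.9  80.9  -3.1] iou 0.964 3395
t 9.05 pos [512.5  83.6  66.7] yaw -2.75 F [ 0.  -0.3  0.3]
shift [-0.6  0.5 12.7] turn [-0.01 -0.02 -3.55]
```

```bash
python3 -m handwheel '[{"ax":0,"ay":0,"az":0,"dx":-11,"dy":1,"dz":6,"hand":1},{"ax":0,"ay":0,"az":0,"dx":-11,"dy":1,"dz":12,"hand":1},{"ax":0,"ay":0,"az":0,"dx":-11,"dy":1,"dz":14,"hand":1},{"ax":0,"ay":0,"az":-0.7,"dx":-8,"dy":1,"dz":14,"hand":1},{"ax":0,"ay":0,"az":-1.8,"dx":-3,"dy":1,"dz":14,"hand":1},{"ax":0,"ay":0,"az":-3,"dx":2,"dy":1,"dz":14,"hand":1},{"ax":0,"ay":0,"az":-4.2,"dx":7,"dy":1,"dz":14,"hand":1},{"ax":0,"ay":0,"az":-5,"dx":10,"dy":1,"dz":14,"hand":1},{"ax":0,"ay":0,"az":-5,"dx":10,"dy":1,"dz":14,"hand":1}]'; python3 to.py 513 -121 54 0.8; python3 -m handwheel '[{"ax":0,"ay":0,"az":0,"dx":0,"dy":0,"dz":-8,"hand":1},{"ax":0,"ay":0,"az":4,"dx":0,"dy":0,"dz":-14,"hand":1},{"ax":0,"ay":0,"az":4,"dx":0,"dy":0,"dz":-14,"hand":1}]'; python3 look.py 92; python3 to.py 513 83 54 0.8
```

```text
clock: 9.95
position: [515.1, 93.6, 55.0]
tool_rot: [-2.179, -2.261, -0.005]
ft_force: [-6.0, 0.2, 25.6]
width: 1.001
gripper_force: 12.4
t 9.95 pos [515.1  93.6  55. ] yaw 2.12 F [-6.   0.2 25.6]
shift [-2.144e+02 -1.000e+01  2.000e-01] turn [ 0.06 -0.19  1.32]
clock: 10.25
position: [514.2, 93.0, 66.8]
tool_rot: [2.253, 2.189, 0.0]
ft_force: [0.4, 0.8, -0.5]
width: 0.998
gripper_force: 0.0
pin [516.9  92.9  -2.9] iou 0.968 3497
t 10.3 pos [513.8  93.1  66.4] yaw -1.56 F [0.6 0.4 0.3]
shift [-10.1  -0.5  12.4] turn [-0.03  0.02 -2.36]
```

```bash
python3 -m handwheel '[{"ax":0,"ay":0,"az":0,"dx":0,"dy":0,"dz":-30,"hand":1},{"ax":0,"ay":0,"az":0,"dx":0,"dy":0,"dz":-75,"hand":1},{"ax":0,"ay":0,"az":0,"dx":-40,"dy":0,"dz":-120,"hand":1},{"ax":0,"ay":0,"az":0,"dx":-80,"dy":0,"dz":-150,"hand":1},{"ax":0,"ay":0,"az":0,"dx":-110,"dy":0,"dz":-180,"hand":1},{"ax":0,"ay":0,"az":0,"dx":-110,"dy":0,"dz":-190,"hand":1},{"ax":0,"ay":0,"az":0,"dx":-110,"dy":0,"dz":-190,"hand":1}]'; python3 look.py 93
python3 - <<'E'
from h import *
from rig import vision
c=vision.read_camera("wrist"); cv2.imwrite("pics/w2.png",c["img"][:,:,::-1]); np.savez("pics/w2.npz",**c)
uv=proj(c,shape("pin",[515,93,-2])).mean(0).round().astype(int); print(uv)
print(fit(c,pick(masks(c["img"])["pin"],uv),"pin",[515,93,-2]))
E
```

```text
clock: 11.0
position: [511.8, -17.6, 258.1]
tool_rot: [2.253, 2.188, 0.005]
ft_force: [0.3, 1.4, -0.1]
width: 1.0
gripper_force: 0.0
pin [517.3  92.9  -2.9] iou 0.969 3463
[318  72]
(array([515.83236735,  94.73945553,  -2.74890625]), np.float64(0.9728500855550036))
```

View pics/w2.png

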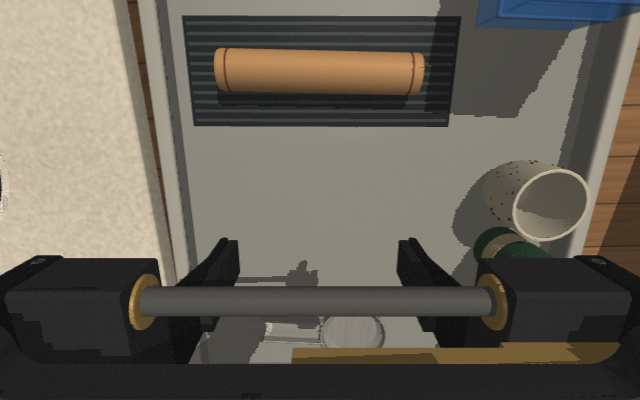

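The pin is at (318,72), lying still along the middle of the mat, which spans (183,15)-(460,126). It is about 1 mm off centre across the mat and about 1.2° off the mat's long side. The other items in view haven't moved, and the gripper is clear.

```bash
python3 -c "
from rig import ticket
print(ticket.sign_off())"
```

```text
the job is handed in; nothing more can be done
None
```

I rolled the pin onto the mat and handed the job in: it lies still along the middle, about 1 mm off centre across and 1.2° off the mat's long side, after about 11 s of the 58 s, with no contact seen with anything else on the tier.

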